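Clip the measuring cup onto the rack's snap hook

TASK

Put the larger measuring cup away on the utensil rack: take it by its handle, press the wire ring at the end of the handle in through the sprung gate of the rack's snap hook, let the gate snap shut behind it, and leave the cup hanging quietly from the hook with its bowl down. Feel your way and do not force the hook, and leave everything else on the counter where it stands.

Things in the scene. Friction and masses are not known exactly. Their poses are not given: they have to be found in the camera images.
- cup: The larger measuring cup, plain steel, about 140 g: round bowl 64 mm across, 40 mm high, standing on its base; a level straight handle, 12 mm wide, 6 mm thick, runs out from its rim (32 to 147 mm from the bowl's axis) to a welded wire ring lying in the handle's plane. Origin under the bowl's centre; x along the handle to the ring, z up.
- cup_handle (a point): Point to grip on the larger cup: middle of its handle, half-way through its thickness, 37 mm above the counter and 85 mm from the bowl's axis. Axes as body cup.
- cup_crown (a point): Outermost point of the larger cup's ring, at the centre of the wire: the part that goes in through the gate. 92 mm beyond cup_handle along x, axes as body cup. The ring is of 5 mm wire, 26 mm inside diameter, 36 mm outside.
- clip_slot (a point): Middle of the slot in the saddle that carries the snap hook, 338 mm above the counter, 20 mm under the centre of the dark rack's 12 mm bar. x: level, square to the bar, away from the robot; y: along the bar; z: up. The hook's stud is nutted tight anywhere up to 21 mm fore or aft of this point along x. Where it sits is NOT measured: find the gate by touch.
- clip_mount: Saddle (slot strip 62 mm long in x) and steel snap hook of 8 mm rod; origin, axes as clip_slot. In mm from the hook's stud, with z from clip_slot: spine at x +20; lowest rod centre at x 0, z -102 (a ring rests with its wire's centre at z -95.5); nose at x -17, its tip ends at z -72; above it the gate, a 7 mm bar at x -17, shuts the throat from the tip up to its hinge at z -30.
- gate (a joint): Gate of the snap hook, rad: 0 shut, grows as its lower end is pushed inward (+x); stop at 0.39. Sprung: yields at about 6 N, 9 N wide open. Ring level, wire 64 mm below clip_slot, pressed until the gate is at 0.34 or more (12 mm past first touch): the wire is clear inside the nose; then down behind the nose, and the gate springs back above it. Over 12 N on the hook is forcing it.
- small_cup: A smaller steel measuring cup of the same kind (bowl 44 mm across, 28 mm high, ring end 116 mm from the bowl's axis); it stays. Origin under the bowl, x along its handle.
- rack: The dark wire utensil rack, fixed: bar 380 mm long on two posts at its ends, a whisk and a turner hanging 135 mm either side of its middle (down to 90 mm above the counter), feet 130 mm deep, and a lower rail, 10 mm thick, 60 mm above the counter and 11 mm beyond the bar, which stops hung tools from swinging back. Origin on the counter under the bar's middle, axes as clip_slot.
- spray: White spray bottle with a red head, 74 mm across, 222 mm high; origin under its centre.
- tape: Blue tape dispenser, 130 x 52 mm, 92 mm high; origin under its centre.
- tin: Steel jar, 72 mm across, 110 mm high; origin under its centre.
- ramekin: White ceramic ramekin, 84 mm across, 45 mm high; origin under its centre.
- brush: Pastry brush lying on the counter, 200 mm long; origin under its middle.
Not all that is in view belongs to the job. What is shaped like the cup but blue or green is not meant.

How it is judged:
On the way, in this order (a step that is already met when the one before it is completed fails the run):
1. the cup's ring presses the gate inward (value of joint gate above 0.2 rad and contact force between cup and clip_mount above 1 N and distance between cup_crown and clip_slot below 0.1 m).
2. the ring is inside the hook, below the nose tip, and the gate has snapped shut (value of joint gate below 0.06 rad and z of cup_crown in the frame of clip_slot between -0.108 and -0.075 m and x of cup_crown in the frame of clip_slot between -0.04 and 0.04 m), for 0.2 s.
At the end, for the whole second after the job is handed in: The cup hangs by its ring in the bow of the snap hook (crown 80 to 105 mm below the slot, within 40 mm of its middle fore and aft, 15 mm sideways), bowl down, handle within 0.5 rad of vertical, swinging at under 150 mm/s and 1.5 rad/s, the gate shut (under 0.06 rad), the robot clear of it (value of joint gate below 0.06 rad and z of cup_crown in the frame of clip_slot between -0.105 and -0.08 m and x of cup_crown in the frame of clip_slot between -0.04 and 0.04 m and y of cup_crown in the frame of clip_slot between -0.015 and 0.015 m and angle between cup_crown's own x axis and vertical below 0.5 rad and linear speed of cup below 0.15 m/s and angular speed of cup below 1.5 rad/s); the robot touches nothing.
It fails at once if the cup pressed on the snap hook with more than 13 N (forced) (contact force between cup and clip_mount above 13 N).
It fails at once if the robot itself pushed the snap hook with more than 10 N (contact force between any of the fingers, the arm and clip_mount above 10 N).
It fails at once if something else on the counter was shifted by more than 30 mm (distance of any of small_cup, spray, tape, tin, ramekin, brush from where it was at the start of the episode above 0.03 m).
It also fails if it takes over 64 s, if anything falls off the work surface, if the arm or the gripper's body presses on something with over 40 N, if the wrist force passes 120 N, or if a joint passes its speed limit or range.

ROBOT

A 7-joint arm with a two-finger parallel gripper is mounted at the origin on the work surface. World frame = base frame: x ahead of the robot, y to its left, z up, the work surface at z = 0. Lengths are in m, angles in rad, forces in N, time in s.
With the tool pointing down it reaches from about 0.4 to 0.85 m from the base axis. Payload 4.5 kg.
Tool frame: the origin (TCP) lies between the finger pads; the fingertips stand r.tip_reach ahead of it and the grasp point (between the pads) lies 11 mm behind it (r.tip_reach is the distance from the TCP to the fingertips, in m); z points along the fingers, y is the line along which they close (so a half turn about z gives the same grasp; the last joint's range is limited). The gripper opens to 88 mm and grips with 3 to 60 N. Pads are 18 mm wide; open, the fingers measure 123 mm over their backs; the gripper's body (75 mm by 187 mm) begins 45 mm behind the grasp point.
Start: joints at [-1.173, 0.689, -0.195, 1.565, 0.157, 0.902, -0.215], TCP at [0.222, 0.584, 0.247] pointing down, gripper open.
Joint ranges: [-3.01, 3.01], [-0.46, 2.08], [-1.47, 1.51], [0.13, 2.56], [-1, 4.14], [0.04, 2.09], [-2.66, 2.66]. Speed limits (rad/s): [2.57, 2.57, 3.14, 3.14, 3.14, 3.14, 3.14].

INTERFACE

Orientations are given as a unit quaternion [x, y, z, w].
In Python, from plant import r, vision, workorder gives the robot as it stands.
- The arm moves only by the tool drive_tool, never from a script. Its argument "targets" is a list of rows, each an object of numbers: "tx", "ty", "tz": the shift along the world's x, y, z in units of 0.03 m (1.0 is 0.03 m); "wx", "wy", "wz": the turn, a rotation vector about the world's x, y, z in units of 60 degrees (1.0 is 60 degrees); "claw": the opening, from -1 (shut) to 1 (fully open). A call has exactly 8 rows; each row shifts and turns the commanded pose from where the row before left it; what a row does not reach is not made up. A row lasts 1/10 s, in which the tool goes at most 50 mm and 8.59 degrees, less where a joint would pass 70% of its speed; a pose out of reach is approached as far as the arm can. A call with a number of a shift or a turn outside -1 to 1 is refused whole. A call with a gripper value outside its range is refused whole. The fingers move at their own pace and stop on an object; "force" is the grip in N (left out, the last holds). Time passes only in rows, so rows that do not move let the fingers close, or fill a call up. It gives the time, the measured TCP pose, the force, the opening and the grip force at its end, in the units of the state.
- r.get_state(): the state, without advancing time (a new reading comes with each control period).
- vision.snapshot(name): name is "scene" or "top"; returns a dict with "image" (400x640x3 uint8, blue, green, red), "range_z" (400x640 float32, m along the optical axis (not along the pixel's ray), 0 where there is no reading), "K" (3x3 intrinsics, pixels), "cam_to_world" (4x4, takes a point from camera to world coordinates). Camera axes: x right, y up, looking along -z (the intrinsics and any distortion apply to the point x, -y, -z); pixel columns grow to the right and rows downward; lengths in m; the calibration is good to about 2 mm. A picture is of the moment at which its call begins.
- workorder.finish_job(): hands the job in; it is judged then, once.
The state is a dict: "clock": time; "q": joint angles; "qd": joint speeds; "joint_torque": joint torques, N m; "tool_pos": TCP position; "eef_rot": TCP orientation; "contact_force": force on the tool from outside, world axes, zero at the start; "moment": the same for the moment, N m; "opening": opening from 0.0 (shut) to 1.0 (fully open); "finger_force": force on a finger pad.
Only numpy, scipy, OpenCV 4.12 (cv2) and the standard library are available. Lean on these libraries where they do the work, as an engineer would, in place of code of your own. Each camera call takes 0.05 s, during which the arm holds its last target. There are 200 camera calls.

## Working session

There is one attempt and no reset: what is moved stays moved. The work goes in short steps, Python scripts to look and compute and a tool call to move; the robot and the scene stay as the last step left them, time stands still between calls to the robot, and variables do not carry over. Pictures are saved under pics/ and viewed, at most 10 in all, crops included, and the job is handed in when it is done.

Besides the shell and the picture viewer there is one more tool, called after "Request:" as name(argument=value, ...), one argument or row to a line, values as JSON. drive_tool: Moves the arm, as the interface text tells. Its arguments: {"type":"object","properties":{"targets":{"type":"array","items":{"type":"object","properties":{"tx":{"type":"number"},"ty":{"type":"number"},"tz":{"type":"number"},"wx":{"type":"number"},"wy":{"type":"number"},"wz":{"type":"number"},"claw":{"type":"number"}}}},"force":{"type":"number"}},"required":["targets"]}

```bash
ls; mkdir -p pics
python3 - <<'E'
from plant import r, vision
import cv2,numpy as np
for n in("scene","top"):
    s=vision.snapshot(n); np.savez(f"pics/{n}0.npz",**s); cv2.imwrite(f"pics/{n}0.png",s["image"])
    print(n,s["K"].tolist(),np.round(s["cam_to_world"],3).tolist())
print(r.get_state(), r.tip_reach)
E
```

```text
pics
scene [[462.6773292353787, 0.0, 312.4100436111098], [0.0, 462.6773292353787, 199.01097686304414], [0.0, 0.0, 1.0]] [[0.768, -0.413, 0.489, 1.114], [0.64, 0.505, -0.578, -0.855], [-0.008, 0.757, 0.653, 1.028], [0.0, 0.0, 0.0, 1.0]]
top [[470.4829436744448, 0.0, 321.6231747060015], [0.0, 470.4829436744448, 202.27451615897434], [0.0, 0.0, 1.0]] [[-0.006, 0.984, -0.179, 0.288], [-1.0, -0.004, 0.015, -0.13], [0.014, 0.179, 0.984, 1.348], [0.0, 0.0, 0.0, 1.0]]
{'clock': 0.1, 'q': array([-1.17319698,  0.68990988, -0.19451755,  1.56619628,  0.15729525,
        0.90251244, -0.21510474]), 'qd': array([ 8.02278173e-05, -3.21732669e-03, -1.37045167e-03, -4.55836192e-03,
        5.32515886e-04, -7.37038652e-04, -5.60565762e-04]), 'joint_torque': array([-3.84883766e-03, -5.28497744e+01, -1.27152745e+00, -1.53837365e+01,
       -5.25327923e-02,  1.93686727e-03,  4.88154762e-05]), 'tool_pos': array([0.22224046, 0.58357632, 0.24599572]), 'eef_rot': array([ 1.80868030e-01,  9.83507034e-01, -8.13009254e-04, -9.03819920e-05]), 'contact_force': array([ 0.43658234, -0.24750139,  0.10951243]), 'moment': array([ 0.01407092, -0.03667807,  0.04781921]), 'finger_force': 0.0, 'opening': 0.9966621212063734} 0.008
```

View pics/scene0.png

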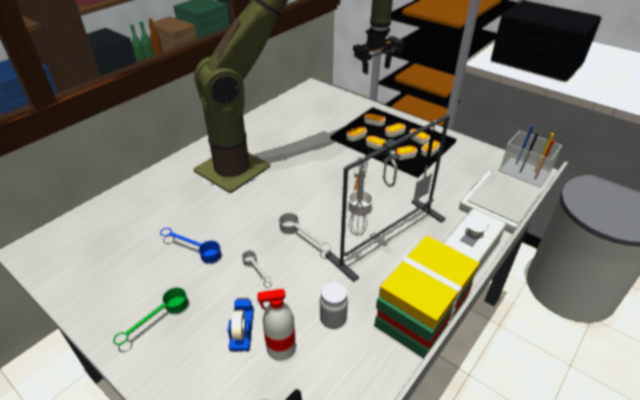

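View pics/top0.png

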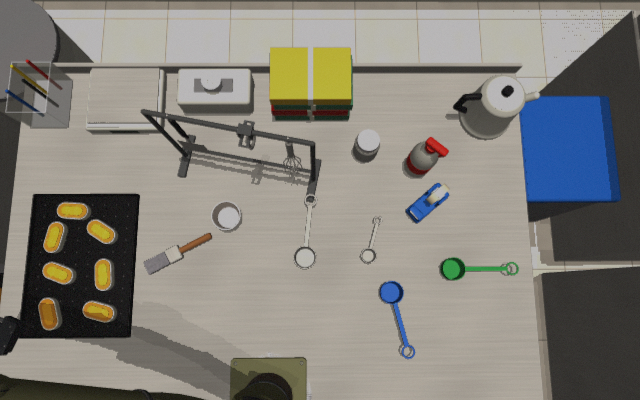

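The pictures show two plain steel cups in the top view. The larger has its bowl at (305,258) and ring at (311,200). The smaller has its bowl at (368,256) and ring at (377,219). The blue one at (391,292) and the green one at (452,268) are decoys by colour. The larger steel one fits the description. The rack bar runs (145,112)-(313,147), with the saddle at (247,130). I'll confirm with crops and measure.

```bash
cat > h.py <<'E'
import numpy as np,cv2
def load(n): return dict(np.load(f"pics/{n}.npz"))
def ray(s,u,v):
    K,T=s["K"],s["cam_to_world"]; d=np.array([(u-K[0,2])/K[0,0],-(v-K[1,2])/K[1,1],-1.]); return T[:3,3],T[:3,:3]@d
def plane(s,u,v,z): o,d=ray(s,u,v); return o+d*(z-o[2])/d[2]
def dep(s,u,v): o,d=ray(s,u,v); return o+d*s["range_z"][int(v),int(u)]
def proj(s,p):
    T=s["cam_to_world"]; c=T[:3,:3].T@(np.asarray(p)-T[:3,3]); K=s["K"]; return K[0,0]*c[0]/-c[2]+K[0,2], K[1,1]*c[1]/c[2]+K[1,2]
E
python3 - <<'E'
from h import *
t=load("top0"); s=load("scene0")
a=t["image"][180:280,270:400]; b=t["image"][90:210,130:330]
c=s["image"][120:290,240:460]
A=cv2.resize(a,(400,308),interpolation=2);B=cv2.resize(b,(400,240),interpolation=2);C=cv2.resize(c,(400,309),interpolation=2)
o=np.zeros((560,800,3),np.uint8);o[:308,:400]=A;o[310:550,:400]=B;o[:309,400:]=C;cv2.imwrite("pics/crop1.png",o)
# all world points from both depth images
for n,m in(("top",t),("scene",s)):
    V,U=np.mgrid[:400,:640]; K,T=m["K"],m["cam_to_world"]
    P=np.stack([(U-K[0,2])/K[0,0],-(V-K[1,2])/K[1,1],-np.ones_like(U,float)],-1)*m["range_z"][...,None]
    W=P@T[:3,:3].T+T[:3,3]; np.save(f"pics/{n}W.npy",W)
W=np.load("pics/topW.npy")
def reg(u0,u1,v0,v1,z0,z1):
    R=W[v0:v1,u0:u1].reshape(-1,3); R=R[(R[:,2]>z0)&(R[:,2]<z1)]; return R
R=reg(130,335,90,165,.345,.375)
c=R.mean(0);_,_,vt=np.linalg.svd((R-c)[:,:2],full_matrices=False);d=vt[0]; q=(R-c)[:,:2]@d
print("bar",len(R),c,d,q.min(),q.max(), "mid",c[:2]+d*(q.min()+q.max())/2)
S=reg(225,270,115,150,.30,.345);print("saddle",len(S),S.mean(0),S.min(0),S.max(0))
for nm,box in(("big",(285,330,185,280)),("small",(355,390,210,270))):
    R=reg(*box[:2],*box[2:],.02,.06); print(nm,len(R),np.median(R[:,2]),R.min(0),R.max(0))
for u,v in((305,258),(311,200),(309,215),(306,240)): print((u,v),plane(t,u,v,.037),dep(t,u,v))
E
```

```text
bar 1075 [0.63402931 0.05567894 0.36324789] [-0.19631814 -0.98054025] -0.19800600346496028 0.1896152302652801 mid [0.63485294 0.05979268]
saddle 148 [0.62311309 0.02325718 0.33757478] [0.59629288 0.00452719 0.30839575] [0.66068853 0.03946012 0.3443905 ]
big 336 0.03940537927463128 [ 0.34267632 -0.1347986   0.02058776] [ 0.55137445 -0.07040404  0.0474171 ]
small 166 0.027951075785667356 [ 0.35871997 -0.31985355  0.02186852] [ 0.48934532 -0.25967305  0.03696   ]
(305, 258) [ 0.37041539 -0.10357518  0.037     ] [ 0.37234515 -0.1029432   0.00614596]
(311, 200) [ 0.53392334 -0.12060309  0.037     ] [ 0.53821527 -0.12043123  0.01407743]
(309, 215) [ 0.4909359  -0.11486272  0.037     ] [ 0.49062332 -0.11488675  0.03902377]
(306, 240) [ 0.42039053 -0.10637304  0.037     ] [ 0.41975936 -0.1064881   0.04327056]
```

View pics/crop1.png

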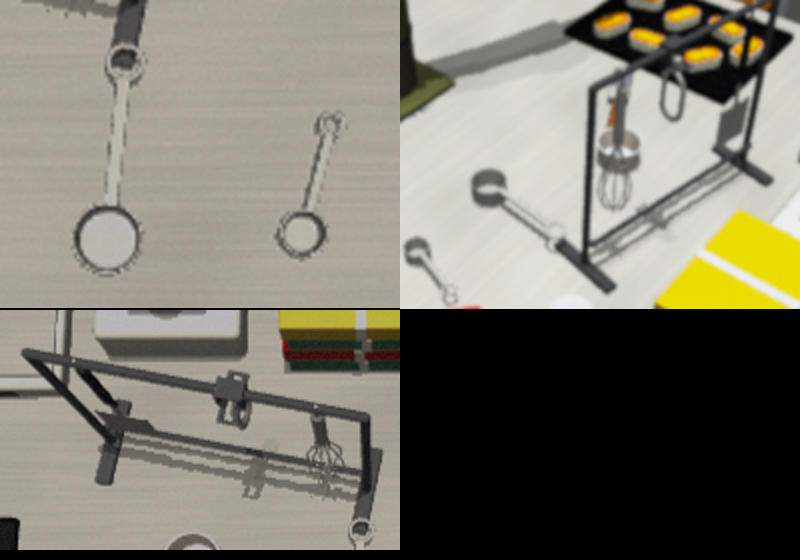

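The crop confirms it: the left cup is clearly the larger plain steel one, with its ring just over the rack's right foot. The saddle sits at about px (247,128), with the hook hanging under it. Next I'll refine the saddle and the handle line.

Run:
```python
from h import *
t=load("top0"); W=np.load("pics/topW.npy"); S=np.load("pics/sceneW.npy")
# bar: refine with pixel columns: high points away from saddle
for n,Wn in(("top",W),("scene",S)):
    P=Wn.reshape(-1,3); P=P[(P[:,2]>.352)&(P[:,2]<.38)&(abs(P[:,1]-.05)<.21)&(abs(P[:,0]-.635)<.08)]
    k=np.polyfit(P[:,1],P[:,0],1); 
    for _ in range(4):
        e=P[:,0]-np.polyval(k,P[:,1]); k=np.polyfit(P[abs(e)<.008,1],P[abs(e)<.008,0],1)
    print(n,"bar x=%.4f*y+%.4f"%tuple(k),len(P),"yrange",np.percentile(P[:,1],[0,1,99,100]),"ztop",np.percentile(P[:,2],[50,90]))
    al=np.arctan(k[0]); ex=np.array([np.cos(al),-np.sin(al)]);ey=np.array([np.sin(al),np.cos(al)])
    o=np.array([k[1],0.])
    Q=Wn.reshape(-1,3); Q=Q[(Q[:,2]>.2)&(Q[:,2]<.38)]
    f=np.c_[(Q[:,:2]-o)@ex,(Q[:,:2]-o)@ey,Q[:,2]]
    f=f[(abs(f[:,0])<.05)&(abs(f[:,1]-.04)<.1)&((abs(f[:,0])>.012)|(f[:,2]<.34))]
    for a,b in((.30,.35),(.27,.30),(.2,.27)):
        g=f[(f[:,2]>a)&(f[:,2]<b)]
        if len(g):print(a,b,len(g)); print(np.round(np.percentile(g,[2,25,50,75,98],axis=0),3).tolist())
# cup: bowl contour ellipse, handle axis by rays at z=.04
im=t["image"]; hsv=cv2.cvtColor(im,cv2.COLOR_BGR2HSV)
M=((W[...,2]>.03)&(W[...,2]<.06)); M[:185]=0;M[285:]=0;M[:,:285]=0;M[:,335:]=0
v,u=np.nonzero(M); h=np.array([plane(t,a,b,.040)[:2] for a,b in zip(u,v)])
hh=h[(h[:,0]>.42)&(h[:,0]<.51)]; k=np.polyfit(hh[:,0],hh[:,1],1); print("handle y=%.4f x + %.4f"%tuple(k), "res",np.std(hh[:,1]-np.polyval(k,hh[:,0])))
print("ext",h.min(0),h.max(0), "bowl ext", h[h[:,0]<.40].min(0),h[h[:,0]<.40].max(0))
```

```text
top bar x=0.2005*y+0.6229 1060 yrange [-0.12989739 -0.12554732  0.24639536  0.24979157] ztop [0.36329866 0.36839175]
0.3 0.35 131
[[-0.03, 0.011, 0.312], [-0.022, 0.016, 0.338], [-0.011, 0.024, 0.339], [0.024, 0.03, 0.34], [0.032, 0.035, 0.344]]
0.27 0.3 6
[[-0.011, 0.019, 0.277], [-0.01, 0.02, 0.279], [-0.008, 0.02, 0.284], [-0.008, 0.021, 0.285], [-0.006, 0.022, 0.287]]
0.2 0.27 47
[[-0.01, 0.018, 0.237], [-0.001, 0.02, 0.24], [0.012, 0.021, 0.244], [0.019, 0.023, 0.251], [0.026, 0.026, 0.266]]
scene bar x=0.2001*y+0.6295 597 yrange [-0.13161121 -0.12885249  0.2434189   0.2512517 ] ztop [0.36069773 0.36573269]
0.3 0.35 138
[[-0.031, 0.007, 0.302], [-0.0, 0.017, 0.315], [0.012, 0.021, 0.335], [0.021, 0.025, 0.338], [0.028, 0.037, 0.341]]
0.27 0.3 51
[[-0.013, 0.018, 0.271], [-0.009, 0.02, 0.279], [-0.006, 0.022, 0.286], [0.027, 0.023, 0.294], [0.03, 0.025, 0.3]]
0.2 0.27 78
[[-0.012, 0.017, 0.234], [-0.007, 0.019, 0.24], [0.006, 0.021, 0.25], [0.024, 0.023, 0.26], [0.029, 0.026, 0.269]]
handle y=-0.1056 x + -0.0623 res 0.0035012737932976924
ext [ 0.3427799  -0.13479161] [ 0.5506875  -0.07044925] bowl ext [ 0.3427799  -0.13134553] [ 0.39795458 -0.07044925]
```

Estimates:
- Clip yaw is -0.1975 and the hook plane is at y_b≈0.021. The gate is probably around x_b≈-0.010.
- Handle point is ≈(0.4575,-0.111) and the cup yaw is -0.105.

Approaching now.

Request:
drive_tool(
  targets=[
    {"tx": 0.4, "ty": -0.95, "tz": -0.1, "wz": 0.02, "claw": 0},
    {"tx": 0.4, "ty": -0.95, "tz": -0.1, "wz": 0.02, "claw": 0},
    {"tx": 0.4, "ty": -0.95, "tz": -0.1, "wz": 0.02, "claw": 0},
    {"tx": 0.4, "ty": -0.95, "tz": -0.1, "wz": 0.02, "claw": 0},
    {"tx": 0.4, "ty": -0.95, "tz": -0.1, "wz": 0.02, "claw": 0},
    {"tx": 0.4, "ty": -0.95, "tz": -0.1, "wz": 0.02, "claw": 0},
    {"tx": 0.4, "ty": -0.95, "tz": -0.1, "wz": 0.02, "claw": 0},
    {"tx": 0.4, "ty": -0.95, "tz": -0.1, "wz": 0.02, "claw": 0},
  ],
)

```text
validation failed for argument at $.ta...
```

Request:
drive_tool(
  targets=[
    {"tx": 0.3, "ty": -0.95, "tz": -0.1, "wz": 0.01, "claw": 0},
    {"tx": 0.3, "ty": -0.95, "tz": -0.1, "wz": 0.01, "claw": 0},
    {"tx": 0.3, "ty": -0.95, "tz": -0.1, "wz": 0.01, "claw": 0},
    {"tx": 0.3, "ty": -0.95, "tz": -0.1, "wz": 0.01, "claw": 0},
    {"tx": 0.3, "ty": -0.95, "tz": -0.1, "wz": 0.01, "claw": 0},
    {"tx": 0.3, "ty": -0.95, "tz": -0.1, "wz": 0.01, "claw": 0},
    {"tx": 0.3, "ty": -0.95, "tz": -0.1, "wz": 0.01, "claw": 0},
    {"tx": 0.3, "ty": -0.95, "tz": -0.1, "wz": 0.01, "claw": 0},
  ],
)

```text
validation failed for argument at $.ta...
```

Request:
drive_tool(
  targets=[
    {"tx": 0.3, "ty": -0.95, "tz": -0.2, "claw": 0},
    {"tx": 0.3, "ty": -0.95, "tz": -0.2, "claw": 0},
    {"tx": 0.3, "ty": -0.95, "tz": -0.2, "claw": 0},
    {"tx": 0.3, "ty": -0.95, "tz": -0.2, "claw": 0},
    {"tx": 0.3, "ty": -0.95, "tz": -0.2, "claw": 0},
    {"tx": 0.3, "ty": -0.95, "tz": -0.2, "claw": 0},
    {"tx": 0.3, "ty": -0.8, "tz": -0.2, "claw": 0},
    {"claw": 0},
  ],
)

```text
validation failed for argument at $.ta...
```

```bash
cat >> h.py <<'E'
from scipy.spatial.transform import Rotation as Ro
def st():
    from plant import r
    s=r.get_state(); R=Ro.from_quat(s["eef_rot"]).as_matrix()
    print("t",round(s["clock"],2),"p",np.round(s["tool_pos"],4),"z",np.round(R[:,2],3),"yaw_y",round(np.degrees(np.arctan2(R[1,1],R[0,1])),2),"F",np.round(s["contact_force"],2),"M",np.round(s["moment"],2),"open",round(s["opening"],3),"ff",round(s["finger_force"],1),"q",np.round(s["q"],2)); return s,R
E
python3 -c "
from h import *
st()"
```

```text
t 0.1 p [0.2222 0.5836 0.246 ] z [-0.    -0.002 -1.   ] yaw_y 69.16 F [ 0.44 -0.25  0.11] M [ 0.01 -0.04  0.05] open 0.997 ff 0.0 q [-1.17  0.69 -0.19  1.57  0.16  0.9  -0.22]
```

All seven keys are probably required in each row, so I'll send full rows.

Request:
drive_tool(
  targets=[
    {"tx": 0.4, "ty": -0.95, "tz": -0.1, "wx": 0, "wy": 0, "wz": 0.02, "claw": 0},
    {"tx": 0.4, "ty": -0.95, "tz": -0.1, "wx": 0, "wy": 0, "wz": 0.02, "claw": 0},
    {"tx": 0.4, "ty": -0.95, "tz": -0.1, "wx": 0, "wy": 0, "wz": 0.02, "claw": 0},
    {"tx": 0.4, "ty": -0.95, "tz": -0.1, "wx": 0, "wy": 0, "wz": 0.02, "claw": 0},
    {"tx": 0.4, "ty": -0.95, "tz": -0.1, "wx": 0, "wy": 0, "wz": 0.02, "claw": 0},
    {"tx": 0.4, "ty": -0.95, "tz": -0.1, "wx": 0, "wy": 0, "wz": 0.02, "claw": 0},
    {"tx": 0.4, "ty": -0.95, "tz": -0.1, "wx": 0, "wy": 0, "wz": 0.02, "claw": 0},
    {"tx": 0.4, "ty": -0.95, "tz": -0.1, "wx": 0, "wy": 0, "wz": 0.02, "claw": 0},
  ],
)

```text
clock: 0.9
tool_pos: [0.3186, 0.3548, 0.2225]
eef_rot: [0.097, 0.995, -0.0, -0.0]
contact_force: [-0.2, 0.0, 0.7]
opening: 0.499
finger_force: 0.0
```

Request:
drive_tool(
  targets=[
    {"tx": 0.3, "ty": -0.97, "tz": -0.1, "wx": 0, "wy": 0, "wz": 0.011, "claw": 0},
    {"tx": 0.3, "ty": -0.97, "tz": -0.1, "wx": 0, "wy": 0, "wz": 0.011, "claw": 0},
    {"tx": 0.3, "ty": -0.97, "tz": -0.1, "wx": 0, "wy": 0, "wz": 0.011, "claw": 0},
    {"tx": 0.3, "ty": -0.97, "tz": -0.1, "wx": 0, "wy": 0, "wz": 0.011, "claw": 0},
    {"tx": 0.3, "ty": -0.97, "tz": -0.1, "wx": 0, "wy": 0, "wz": 0.011, "claw": 0},
    {"tx": 0.3, "ty": -0.97, "tz": -0.1, "wx": 0, "wy": 0, "wz": 0.011, "claw": 0},
    {"tx": 0.3, "ty": -0.97, "tz": -0.1, "wx": 0, "wy": 0, "wz": 0.011, "claw": 0},
    {"tx": 0.3, "ty": -0.97, "tz": -0.1, "wx": 0, "wy": 0, "wz": 0.011, "claw": 0},
  ],
)

```text
clock: 1.7
tool_pos: [0.3905, 0.1221, 0.1985]
eef_rot: [0.052, 0.999, -0.0, -0.0]
contact_force: [1.0, 0.0, -0.0]
opening: 0.497
finger_force: 0.0
```

Request:
drive_tool(
  targets=[
    {"tx": 0.3, "ty": -0.97, "tz": -0.2, "wx": 0, "wy": 0, "wz": 0, "claw": 0},
    {"tx": 0.3, "ty": -0.97, "tz": -0.2, "wx": 0, "wy": 0, "wz": 0, "claw": 0},
    {"tx": 0.3, "ty": -0.97, "tz": -0.2, "wx": 0, "wy": 0, "wz": 0, "claw": 0},
    {"tx": 0.3, "ty": -0.97, "tz": -0.2, "wx": 0, "wy": 0, "wz": 0, "claw": 0},
    {"tx": 0.3, "ty": -0.97, "tz": -0.2, "wx": 0, "wy": 0, "wz": 0, "claw": 0},
    {"tx": 0.3, "ty": -0.97, "tz": -0.2, "wx": 0, "wy": 0, "wz": 0, "claw": 0},
    {"tx": 0.2, "ty": -0.97, "tz": -0.2, "wx": 0, "wy": 0, "wz": 0, "claw": 0},
    {"tx": 0, "ty": 0, "tz": 0, "wx": 0, "wy": 0, "wz": 0, "claw": 0},
  ],
)

```text
clock: 2.5
tool_pos: [0.4502, -0.085, 0.1558]
eef_rot: [0.056, 0.998, -0.001, -0.001]
contact_force: [-0.5, 0.8, -0.2]
opening: 0.503
finger_force: 0.0
```

```bash
python3 -c "
from h import *
st()"
```

```text
t 2.5 p [ 0.4502 -0.085   0.1558] z [-0.002 -0.002 -1.   ] yaw_y 83.61 F [-0.49  0.81 -0.15] M [ 0.07 -0.    0.03] open 0.503 ff 0.0 q [ 0.29  0.65 -0.32  2.14  0.49  0.42  1.03]
```

Request:
drive_tool(
  targets=[
    {"tx": 0.12, "ty": -0.43, "tz": 0, "wx": 0, "wy": 0, "wz": 0, "claw": 0},
    {"tx": 0.12, "ty": -0.43, "tz": -0.5, "wx": 0, "wy": 0, "wz": 0, "claw": 0},
    {"tx": 0, "ty": 0, "tz": -0.8, "wx": 0, "wy": 0, "wz": 0, "claw": 0},
    {"tx": 0, "ty": 0, "tz": -0.8, "wx": 0, "wy": 0, "wz": 0, "claw": 0},
    {"tx": 0, "ty": 0, "tz": -0.8, "wx": 0, "wy": 0, "wz": 0, "claw": 0},
    {"tx": 0, "ty": 0, "tz": -0.8, "wx": 0, "wy": 0, "wz": 0, "claw": 0},
    {"tx": 0, "ty": 0, "tz": -0.5, "wx": 0, "wy": 0, "wz": 0, "claw": 0},
    {"tx": 0, "ty": 0, "tz": 0, "wx": 0, "wy": 0, "wz": 0, "claw": 0},
  ],
)

```text
clock: 3.3
tool_pos: [0.4567, -0.1049, 0.0292]
eef_rot: [0.051, 0.999, 0.0, -0.002]
contact_force: [0.1, -0.3, 1.0]
opening: 0.497
finger_force: 0.0
```

```bash
python3 -c "
from h import *
st()
from plant import vision
s=vision.snapshot('scene'); o=cv2.resize(s['image'][150:310,220:460],(780,520),interpolation=2); cv2.imwrite('pics/g1.png',o)"
```

```text
t 3.3 p [ 0.4567 -0.1049  0.0292] z [-0.003  0.001 -1.   ] yaw_y 84.14 F [ 0.06 -0.26  1.03] M [0.09 0.02 0.01] open 0.497 ff 0.0 q [ 0.17  0.91 -0.07  2.16  0.64  0.09  0.95]
```

View pics/g1.png

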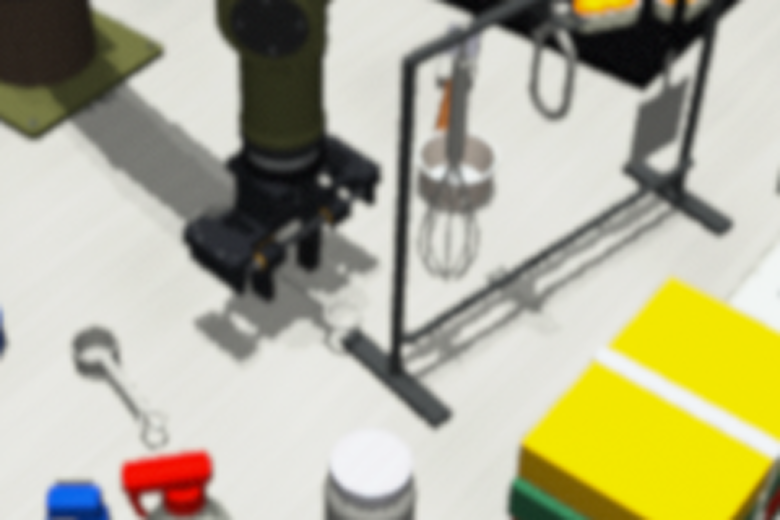

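The fingers straddle the handle. I'll nudge into place and grip.

Request:
drive_tool(
  force=50,
  targets=[
    {"tx": 0.03, "ty": -0.19, "tz": -0.1, "wx": 0, "wy": 0, "wz": 0, "claw": 0},
    {"tx": 0, "ty": 0, "tz": 0, "wx": 0, "wy": 0, "wz": 0, "claw": 0},
    {"tx": 0, "ty": 0, "tz": 0, "wx": 0, "wy": 0, "wz": 0, "claw": -1},
    {"tx": 0, "ty": 0, "tz": 0, "wx": 0, "wy": 0, "wz": 0, "claw": -1},
    {"tx": 0, "ty": 0, "tz": 0, "wx": 0, "wy": 0, "wz": 0, "claw": -1},
    {"tx": 0, "ty": 0, "tz": 0, "wx": 0, "wy": 0, "wz": 0, "claw": -1},
    {"tx": 0, "ty": 0, "tz": 0, "wx": 0, "wy": 0, "wz": 0, "claw": -1},
    {"tx": 0, "ty": 0, "tz": 0, "wx": 0, "wy": 0, "wz": 0, "claw": -1},
  ],
)

```text
clock: 4.15
tool_pos: [0.4585, -0.1119, 0.0278]
eef_rot: [0.052, 0.999, -0.0, 0.0]
contact_force: [-0.6, 0.1, 0.6]
opening: 0.124
finger_force: 49.8
```

Request:
drive_tool(
  targets=[
    {"tx": 0, "ty": 0, "tz": 0.2, "wx": 0, "wy": 0, "wz": 0, "claw": -1},
    {"tx": 0, "ty": 0, "tz": 0.5, "wx": 0, "wy": 0, "wz": 0, "claw": -1},
    {"tx": -0.1, "ty": 0, "tz": 0.8, "wx": 0, "wy": 0, "wz": 0, "claw": -1},
    {"tx": -0.2, "ty": 0, "tz": 0.8, "wx": 0, "wy": 0, "wz": 0, "claw": -1},
    {"tx": -0.2, "ty": 0, "tz": 0.8, "wx": 0, "wy": 0, "wz": 0, "claw": -1},
    {"tx": -0.2, "ty": 0, "tz": 0.8, "wx": 0, "wy": 0, "wz": 0, "claw": -1},
    {"tx": -0.2, "ty": 0, "tz": 0.8, "wx": 0, "wy": 0, "wz": 0, "claw": -1},
    {"tx": 0, "ty": 0, "tz": 0.5, "wx": 0, "wy": 0, "wz": 0, "claw": -1},
  ],
)

```text
clock: 4.95
tool_pos: [0.4303, -0.1121, 0.1854]
eef_rot: [0.052, 0.999, -0.0, -0.0]
contact_force: [1.3, 0.0, -2.0]
opening: 0.124
finger_force: 49.8
```

```bash
python3 -c "
from h import *
st()"
```

```text
t 4.95 p [ 0.4303 -0.1121  0.1854] z [-0.    -0.001 -1.   ] yaw_y 84.03 F [ 1.28  0.   -1.97] M [-0.02 -0.12  0.05] open 0.124 ff 49.8 q [ 0.41  0.59 -0.4   2.15  0.49  0.49  1.1 ]
```

Request:
drive_tool(
  targets=[
    {"tx": 0, "ty": 0.665, "tz": 0.332, "wx": 0, "wy": 0, "wz": -0.011, "claw": -1},
    {"tx": 0, "ty": 0.665, "tz": 0.332, "wx": 0, "wy": 0, "wz": -0.011, "claw": -1},
    {"tx": 0, "ty": 0.665, "tz": 0.332, "wx": 0, "wy": 0, "wz": -0.011, "claw": -1},
    {"tx": 0, "ty": 0.665, "tz": 0.332, "wx": 0, "wy": 0, "wz": -0.011, "claw": -1},
    {"tx": 0, "ty": 0.665, "tz": 0.332, "wx": 0, "wy": 0, "wz": -0.011, "claw": -1},
    {"tx": 0, "ty": 0.665, "tz": 0.332, "wx": 0, "wy": 0, "wz": -0.011, "claw": -1},
    {"tx": 0, "ty": 0.665, "tz": 0.332, "wx": 0, "wy": 0, "wz": -0.011, "claw": -1},
    {"tx": 0, "ty": 0.665, "tz": 0.332, "wx": 0, "wy": 0, "wz": -0.011, "claw": -1},
  ],
)

```text
clock: 5.75
tool_pos: [0.4306, 0.0483, 0.264]
eef_rot: [0.098, 0.995, -0.0, -0.0]
contact_force: [0.8, 0.6, -1.0]
opening: 0.122
finger_force: 49.8
```

Request:
drive_tool(
  targets=[
    {"tx": 0.3, "ty": 0, "tz": 0, "wx": 0, "wy": 0, "wz": 0, "claw": -1},
    {"tx": 0.4, "ty": 0, "tz": 0, "wx": 0, "wy": 0, "wz": 0, "claw": -1},
    {"tx": 0.4, "ty": 0, "tz": 0, "wx": 0, "wy": 0, "wz": 0, "claw": -1},
    {"tx": 0.4, "ty": 0, "tz": 0, "wx": 0, "wy": 0, "wz": 0, "claw": -1},
    {"tx": 0.3, "ty": 0, "tz": 0, "wx": 0, "wy": 0, "wz": 0, "claw": -1},
    {"tx": 0.2, "ty": 0, "tz": 0, "wx": 0, "wy": 0, "wz": 0, "claw": -1},
    {"tx": 0.1, "ty": 0, "tz": 0, "wx": 0, "wy": 0, "wz": 0, "claw": -1},
    {"tx": 0, "ty": 0, "tz": 0, "wx": 0, "wy": 0, "wz": 0, "claw": -1},
  ],
)

```text
clock: 6.55
tool_pos: [0.4945, 0.0475, 0.2633]
eef_rot: [0.098, 0.995, -0.0, -0.0]
contact_force: [0.3, -0.2, -0.7]
opening: 0.123
finger_force: 49.8
```

```bash
python3 -c "
from h import *
s,R=st()
from plant import vision
c=[vision.snapshot(n) for n in('scene','top')]
for n,k in zip(('scene1','top1'),c): np.savez(f'pics/{n}.npz',**k)
ex=np.array([.9806,-.1962,0]);ey=np.array([.1962,.9806,0]);p=s['tool_pos']
p=p+[0,0,.0092]
for k in c:
  for m in(p+ex*.092, np.array([.6291,.0206,.338-.064])+ex*-.01,np.array([.6291,.0206,.338-.102])+ex*.007): print(np.round(proj(k,m),1))
a=cv2.resize(c[0]['image'][110:260,290:470],(400,333),interpolation=2)
b=cv2.resize(c[1]['image'][100:200,180:300],(400,333),interpolation=2)
cv2.imwrite('pics/g2.png',np.hstack([a,b]))"
```

```text
t 6.55 p [0.4945 0.0475 0.2633] z [-0. -0. -1.] yaw_y 78.75 F [ 0.26 -0.21 -0.73] M [ 0.02 -0.05 -0.01] open 0.123 ff 49.8 q [ 0.1   0.52 -0.45  1.92  0.31  0.77  0.85]
[373.4 164.7]
[382.7 170.3]
[385.9 184.4]
[246.5 160.7]
[249.6 146.4]
[253.2 144.4]
```

View pics/g2.png

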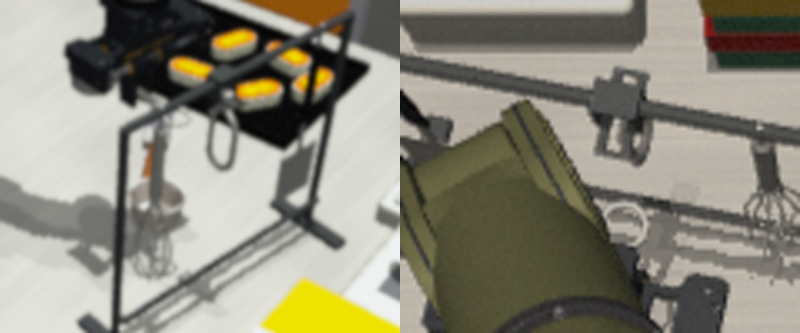

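The top crop shows the ring at about (628,225), just short of the hook and slightly towards -y. I'll measure the ring's and hook's lateral positions in the same view.

```bash
python3 -c "
from h import *
k=load('top1'); ex=np.array([.9806,-.1962]);ey=np.array([.1962,.9806]);o=np.array([.625,0])
im=k['image'].astype(int)
W=np.array([[ (lambda q:(q))(dep(k,u,v)) for u in range(225,275)] for v in range(120,190)])
z=W[...,2]; F=np.stack([(W[...,:2]-o)@ex,(W[...,:2]-o)@ey,z],-1)
m=(z>.25)&(z<.30)&(F[...,0]<-.03)&(F[...,0]>-.1)&(abs(F[...,1]-.02)<.03)
print('ring pts',m.sum(),np.round(np.percentile(F[m],[0,5,50,95,100],axis=0),4).tolist())
v,u=np.nonzero(m); P=np.array([plane(k,a+225,b+120,.2725)[:2] for a,b in zip(u,v)]); G=np.c_[(P-o)@ex,(P-o)@ey]; print(np.round(np.percentile(G,[0,5,50,95,100],axis=0),4).tolist())
m=(z>.2)&(z<.31)&(F[...,0]>-.03)&(F[...,0]<.05)&(abs(F[...,1]-.02)<.03)
print('hook',m.sum(),np.round(np.percentile(F[m],[0,5,50,95,100],axis=0),4).tolist())
# bright mask on ring plane
g=im[150:185,235:262].min(2); v,u=np.nonzero(g>200); print(len(v)); 
P=np.array([plane(k,a+235,b+150,.2725)[:2] for a,b in zip(u,v)]); G=np.c_[(P-o)@ex,(P-o)@ey]; print(np.round(np.percentile(G,[0,5,50,95,100],axis=0),4).tolist())
"
```

```text
ring pts 61 [[-0.0755, -0.0001, 0.2686], [-0.0742, -0.0, 0.2721], [-0.0542, 0.01, 0.2759], [-0.0459, 0.0299, 0.2798], [-0.0452, 0.0336, 0.281]]
[[-0.0752, -0.0007], [-0.0737, 0.0005], [-0.0533, 0.011], [-0.0449, 0.0313], [-0.0434, 0.0341]]
hook 54 [[-0.0126, 0.0181, 0.2354], [-0.0122, 0.0186, 0.2379], [0.0063, 0.0204, 0.2451], [0.0225, 0.025, 0.2801], [0.0245, 0.0258, 0.2889]]
0Traceback (most recent call last):
  File "<string>", line 14, in <module>
    P=np.array([plane(k,a+235,b+150,.2725)[:2] for a,b in zip(u,v)]); G=np.c_[(P-o)@ex,(P-o)@ey]; print(np.round(np.percentile(G,[0,5,50,95,100],axis=0),4).tolist())
                                                                               ~^~
ValueError: operands could not be broadcast together with shapes (0,) (2,)
```

The ring centre is at y_b≈0.017 and the hook at ≈0.021, so I need +4 mm sideways. The crown is at x_b≈-0.047 and touch is expected near -0.0145.

Request:
drive_tool(
  targets=[
    {"tx": 0.03, "ty": 0.13, "tz": 0.03, "wx": 0, "wy": 0, "wz": 0, "claw": -1},
    {"tx": 0.1, "ty": -0.02, "tz": 0, "wx": 0, "wy": 0, "wz": 0, "claw": -1},
    {"tx": 0.15, "ty": -0.03, "tz": 0, "wx": 0, "wy": 0, "wz": 0, "claw": -1},
    {"tx": 0.15, "ty": -0.03, "tz": 0, "wx": 0, "wy": 0, "wz": 0, "claw": -1},
    {"tx": 0.15, "ty": -0.03, "tz": 0, "wx": 0, "wy": 0, "wz": 0, "claw": -1},
    {"tx": 0.15, "ty": -0.03, "tz": 0, "wx": 0, "wy": 0, "wz": 0, "claw": -1},
    {"tx": 0.08, "ty": -0.01, "tz": 0, "wx": 0, "wy": 0, "wz": 0, "claw": -1},
    {"tx": 0, "ty": 0, "tz": 0, "wx": 0, "wy": 0, "wz": 0, "claw": -1},
  ],
)

```text
clock: 7.45
tool_pos: [0.5192, 0.047, 0.2642]
eef_rot: [0.098, 0.995, 0.0, 0.0]
contact_force: [-0.4, 0.3, -1.7]
opening: 0.12
finger_force: 49.8
```

```bash
cat >> h.py <<'E'
def sc():
    s,R=st(); d=s["tool_pos"][:2]-[.625,0]; ex=np.array([.9806,-.1962]);ey=np.array([.1962,.9806]); f=s["contact_force"][:2]
    print("TCP xb %.4f yb %.4f  Fx %.2f Fy %.2f"%(d@ex,d@ey,f@ex,f@ey)); return s,R
E
python3 -c "
from h import *
sc()"
```

```text
t 7.45 p [0.5192 0.047  0.2642] z [ 0.  0. -1.] yaw_y 78.74 F [-0.4   0.3  -1.73] M [-0.04 -0.06 -0.01] open 0.12 ff 49.8 q [ 0.1   0.55 -0.44  1.85  0.32  0.81  0.87]
TCP xb -0.1130 yb 0.0254  Fx -0.46 Fy 0.22
```

Request:
drive_tool(
  targets=[
    {"tx": 0.033, "ty": -0.0065, "tz": 0, "wx": 0, "wy": 0, "wz": 0, "claw": -1},
    {"tx": 0.033, "ty": -0.0065, "tz": 0, "wx": 0, "wy": 0, "wz": 0, "claw": -1},
    {"tx": 0.033, "ty": -0.0065, "tz": 0, "wx": 0, "wy": 0, "wz": 0, "claw": -1},
    {"tx": 0.033, "ty": -0.0065, "tz": 0, "wx": 0, "wy": 0, "wz": 0, "claw": -1},
    {"tx": 0.033, "ty": -0.0065, "tz": 0, "wx": 0, "wy": 0, "wz": 0, "claw": -1},
    {"tx": 0.033, "ty": -0.0065, "tz": 0, "wx": 0, "wy": 0, "wz": 0, "claw": -1},
    {"tx": 0, "ty": 0, "tz": 0, "wx": 0, "wy": 0, "wz": 0, "claw": -1},
    {"tx": 0, "ty": 0, "tz": 0, "wx": 0, "wy": 0, "wz": 0, "claw": -1},
  ],
)

```text
clock: 8.25
tool_pos: [0.5247, 0.046, 0.2643]
eef_rot: [0.098, 0.995, 0.0, -0.0]
contact_force: [0.2, -0.1, -1.4]
opening: 0.12
finger_force: 49.8
```

```bash
python3 -c "
from h import *
sc()"
```

```text
t 8.25 p [0.5247 0.046  0.2643] z [-0.  0. -1.] yaw_y 78.76 F [ 0.17 -0.06 -1.4 ] M [ 0.01 -0.13 -0.04] open 0.12 ff 49.8 q [ 0.1   0.56 -0.44  1.83  0.32  0.82  0.88]
TCP xb -0.1074 yb 0.0254  Fx 0.18 Fy -0.02
```

Request:
drive_tool(
  targets=[
    {"tx": 0.025, "ty": -0.005, "tz": 0, "wx": 0, "wy": 0, "wz": 0, "claw": -1},
    {"tx": 0.025, "ty": -0.005, "tz": 0, "wx": 0, "wy": 0, "wz": 0, "claw": -1},
    {"tx": 0.025, "ty": -0.005, "tz": 0, "wx": 0, "wy": 0, "wz": 0, "claw": -1},
    {"tx": 0.025, "ty": -0.005, "tz": 0, "wx": 0, "wy": 0, "wz": 0, "claw": -1},
    {"tx": 0, "ty": 0, "tz": 0, "wx": 0, "wy": 0, "wz": 0, "claw": -1},
    {"tx": 0, "ty": 0, "tz": 0, "wx": 0, "wy": 0, "wz": 0, "claw": -1},
    {"tx": 0, "ty": 0, "tz": 0, "wx": 0, "wy": 0, "wz": 0, "claw": -1},
    {"tx": 0, "ty": 0, "tz": 0, "wx": 0, "wy": 0, "wz": 0, "claw": -1},
  ],
)

```text
clock: 9.05
tool_pos: [0.5268, 0.0455, 0.2641]
eef_rot: [0.098, 0.995, -0.0, -0.001]
contact_force: [-4.2, 1.2, -1.2]
opening: 0.12
finger_force: 49.8
```

```bash
python3 -c "
from h import *
sc()"
```

```text
t 9.05 p [0.5268 0.0455 0.2641] z [-0.002 -0.    -1.   ] yaw_y 78.77 F [-4.24  1.16 -1.22] M [ 0.18  0.84 -0.05] open 0.12 ff 49.8 q [ 0.1   0.56 -0.44  1.82  0.32  0.82  0.88]
TCP xb -0.1052 yb 0.0253  Fx -4.38 Fy 0.31
```

Touch is at TCP x_b≈-0.1055, so I need about 12.3 mm more actual travel. Pressing in gently.

Request:
drive_tool(
  targets=[
    {"tx": 0.049, "ty": -0.01, "tz": 0, "wx": 0, "wy": 0, "wz": 0, "claw": -1},
    {"tx": 0.049, "ty": -0.01, "tz": 0, "wx": 0, "wy": 0, "wz": 0, "claw": -1},
    {"tx": 0.049, "ty": -0.01, "tz": 0, "wx": 0, "wy": 0, "wz": 0, "claw": -1},
    {"tx": 0.049, "ty": -0.01, "tz": 0, "wx": 0, "wy": 0, "wz": 0, "claw": -1},
    {"tx": 0.049, "ty": -0.01, "tz": 0, "wx": 0, "wy": 0, "wz": 0, "claw": -1},
    {"tx": 0.016, "ty": -0.003, "tz": 0, "wx": 0, "wy": 0, "wz": 0, "claw": -1},
    {"tx": 0, "ty": 0, "tz": 0, "wx": 0, "wy": 0, "wz": 0, "claw": -1},
    {"tx": 0, "ty": 0, "tz": 0, "wx": 0, "wy": 0, "wz": 0, "claw": -1},
  ],
)

```text
clock: 9.85
tool_pos: [0.5334, 0.044, 0.2637]
eef_rot: [0.098, 0.995, -0.0, -0.002]
contact_force: [-7.8, 1.9, -0.7]
opening: 0.124
finger_force: 49.8
```

```bash
python3 -c "
from h import *
sc()"
```

```text
t 9.85 p [0.5334 0.044  0.2637] z [-0.005 -0.    -1.   ] yaw_y 78.8 F [-7.81  1.92 -0.71] M [ 0.3   1.38 -0.  ] open 0.124 ff 49.8 q [ 0.1   0.57 -0.44  1.8   0.32  0.84  0.89]
TCP xb -0.0985 yb 0.0252  Fx -8.03 Fy 0.35
```

Request:
drive_tool(
  targets=[
    {"tx": 0.04, "ty": -0.008, "tz": 0, "wx": 0, "wy": 0, "wz": 0, "claw": -1},
    {"tx": 0.04, "ty": -0.008, "tz": 0, "wx": 0, "wy": 0, "wz": 0, "claw": -1},
    {"tx": 0.04, "ty": -0.008, "tz": 0, "wx": 0, "wy": 0, "wz": 0, "claw": -1},
    {"tx": 0.03, "ty": -0.006, "tz": 0, "wx": 0, "wy": 0, "wz": 0, "claw": -1},
    {"tx": 0, "ty": 0, "tz": 0, "wx": 0, "wy": 0, "wz": 0, "claw": -1},
    {"tx": 0, "ty": 0, "tz": 0, "wx": 0, "wy": 0, "wz": 0, "claw": -1},
    {"tx": 0, "ty": 0, "tz": 0, "wx": 0, "wy": 0, "wz": 0, "claw": -1},
    {"tx": 0, "ty": 0, "tz": 0, "wx": 0, "wy": 0, "wz": 0, "claw": -1},
  ],
)

```text
clock: 10.65
tool_pos: [0.5372, 0.0432, 0.2636]
eef_rot: [0.097, 0.995, -0.0, -0.003]
contact_force: [-9.7, 2.3, -1.0]
opening: 0.124
finger_force: 49.8
```

```bash
python3 -c "
from h import *
sc()"
```

```text
t 10.65 p [0.5372 0.0432 0.2636] z [-0.006 -0.    -1.   ] yaw_y 78.81 F [-9.66  2.34 -0.96] M [ 0.36  1.54 -0.  ] open 0.124 ff 49.8 q [ 0.11  0.58 -0.44  1.79  0.32  0.85  0.89]
TCP xb -0.0945 yb 0.0252  Fx -9.93 Fy 0.40
```

Request:
drive_tool(
  targets=[
    {"tx": 0.012, "ty": -0.0025, "tz": 0, "wx": 0, "wy": 0, "wz": 0, "claw": -1},
    {"tx": 0.012, "ty": -0.0025, "tz": 0, "wx": 0, "wy": 0, "wz": 0, "claw": -1},
    {"tx": 0.012, "ty": -0.0025, "tz": 0, "wx": 0, "wy": 0, "wz": 0, "claw": -1},
    {"tx": 0.012, "ty": -0.0025, "tz": 0, "wx": 0, "wy": 0, "wz": 0, "claw": -1},
    {"tx": 0, "ty": 0, "tz": 0, "wx": 0, "wy": 0, "wz": 0, "claw": -1},
    {"tx": 0, "ty": 0, "tz": 0, "wx": 0, "wy": 0, "wz": 0, "claw": -1},
    {"tx": 0, "ty": 0, "tz": 0, "wx": 0, "wy": 0, "wz": 0, "claw": -1},
    {"tx": 0, "ty": 0, "tz": 0, "wx": 0, "wy": 0, "wz": 0, "claw": -1},
  ],
)

```text
clock: 11.45
tool_pos: [0.5384, 0.043, 0.2635]
eef_rot: [0.097, 0.995, -0.001, -0.003]
contact_force: [-9.3, 2.2, -0.6]
opening: 0.123
finger_force: 49.8
```

```bash
python3 -c "
from h import *
sc()"
```

```text
t 11.45 p [0.5384 0.043  0.2635] z [-0.007 -0.    -1.   ] yaw_y 78.83 F [-9.27  2.23 -0.55] M [ 0.34  1.72 -0.01] open 0.123 ff 49.8 q [ 0.11  0.58 -0.44  1.79  0.32  0.85  0.89]
TCP xb -0.0934 yb 0.0252  Fx -9.52 Fy 0.37
```

Request:
drive_tool(
  targets=[
    {"tx": 0.016, "ty": -0.003, "tz": 0, "wx": 0, "wy": 0, "wz": 0, "claw": -1},
    {"tx": 0, "ty": 0, "tz": -0.04, "wx": 0, "wy": 0, "wz": 0, "claw": -1},
    {"tx": 0, "ty": 0, "tz": -0.04, "wx": 0, "wy": 0, "wz": 0, "claw": -1},
    {"tx": 0, "ty": 0, "tz": -0.04, "wx": 0, "wy": 0, "wz": 0, "claw": -1},
    {"tx": 0, "ty": 0, "tz": -0.04, "wx": 0, "wy": 0, "wz": 0, "claw": -1},
    {"tx": 0, "ty": 0, "tz": -0.02, "wx": 0, "wy": 0, "wz": 0, "claw": -1},
    {"tx": 0, "ty": 0, "tz": 0, "wx": 0, "wy": 0, "wz": 0, "claw": -1},
    {"tx": 0, "ty": 0, "tz": 0, "wx": 0, "wy": 0, "wz": 0, "claw": -1},
  ],
)

```text
clock: 12.25
tool_pos: [0.5394, 0.0428, 0.2584]
eef_rot: [0.097, 0.995, -0.0, -0.003]
contact_force: [-8.8, 2.4, -0.1]
opening: 0.121
finger_force: 49.9
```

```bash
python3 -c "
from h import *
sc()"
```

```text
t 12.25 p [0.5394 0.0428 0.2584] z [-0.005 -0.    -1.   ] yaw_y 78.81 F [-8.84  2.42 -0.08] M [ 0.35  1.52 -0.01] open 0.121 ff 49.9 q [ 0.1   0.59 -0.44  1.79  0.32  0.84  0.89]
TCP xb -0.0923 yb 0.0252  Fx -9.14 Fy 0.64
```

No jam at the nose tip. Continuing down behind it.

Request:
drive_tool(
  targets=[
    {"tx": 0, "ty": 0, "tz": -0.05, "wx": 0, "wy": 0, "wz": 0, "claw": -1},
    {"tx": 0, "ty": 0, "tz": -0.05, "wx": 0, "wy": 0, "wz": 0, "claw": -1},
    {"tx": 0, "ty": 0, "tz": -0.05, "wx": 0, "wy": 0, "wz": 0, "claw": -1},
    {"tx": 0, "ty": 0, "tz": -0.05, "wx": 0, "wy": 0, "wz": 0, "claw": -1},
    {"tx": 0, "ty": 0, "tz": -0.05, "wx": 0, "wy": 0, "wz": 0, "claw": -1},
    {"tx": 0, "ty": 0, "tz": -0.05, "wx": 0, "wy": 0, "wz": 0, "claw": -1},
    {"tx": 0, "ty": 0, "tz": -0.05, "wx": 0, "wy": 0, "wz": 0, "claw": -1},
    {"tx": 0, "ty": 0, "tz": 0, "wx": 0, "wy": 0, "wz": 0, "claw": -1},
  ],
)

```text
clock: 13.05
tool_pos: [0.5424, 0.0423, 0.2483]
eef_rot: [0.098, 0.995, 0.0, 0.0]
contact_force: [0.8, 0.7, -2.2]
opening: 0.118
finger_force: 49.9
```

```bash
python3 -c "
from h import *
sc()"
```

```text
t 13.05 p [0.5424 0.0423 0.2483] z [ 0.001  0.    -1.   ] yaw_y 78.74 F [ 0.76  0.7  -2.19] M [-0.05 -0.06  0.03] open 0.118 ff 49.9 q [ 0.1   0.6  -0.43  1.8   0.33  0.81  0.88]
TCP xb -0.0893 yb 0.0253  Fx 0.61 Fy 0.83
```

The gate has snapped shut and the lateral force is gone; the crown is at about -81 mm. Now I'll lower it a little further and centre it in the bow.

Request:
drive_tool(
  targets=[
    {"tx": 0.04, "ty": -0.008, "tz": -0.08, "wx": 0, "wy": 0, "wz": 0, "claw": -1},
    {"tx": 0.04, "ty": -0.008, "tz": -0.08, "wx": 0, "wy": 0, "wz": 0, "claw": -1},
    {"tx": 0.04, "ty": -0.008, "tz": -0.08, "wx": 0, "wy": 0, "wz": 0, "claw": -1},
    {"tx": 0.04, "ty": -0.008, "tz": -0.08, "wx": 0, "wy": 0, "wz": 0, "claw": -1},
    {"tx": 0, "ty": 0, "tz": -0.04, "wx": 0, "wy": 0, "wz": 0, "claw": -1},
    {"tx": 0, "ty": 0, "tz": 0, "wx": 0, "wy": 0, "wz": 0, "claw": -1},
    {"tx": 0, "ty": 0, "tz": 0, "wx": 0, "wy": 0, "wz": 0, "claw": -1},
    {"tx": 0, "ty": 0, "tz": 0, "wx": 0, "wy": 0, "wz": 0, "claw": -1},
  ],
)

```text
clock: 13.85
tool_pos: [0.5468, 0.0415, 0.2377]
eef_rot: [0.098, 0.995, 0.0, 0.0]
contact_force: [-0.5, -0.2, -1.9]
opening: 0.123
finger_force: 49.9
```

```bash
cat >> h.py <<'E'
def arc(th0,th1,n,L=.0915,h=.0092,dc=(0,0)):
    """rows (units) that turn the tool about the crown by th1-th0 deg about -ey"""
    r=lambda t:np.array([-L*np.cos(t)+h*np.sin(t),-L*np.sin(t)-h*np.cos(t)])
    a=np.radians(np.linspace(th0,th1,n+1)); w=(th1-th0)/n/60
    for i in range(n):
        d=(r(a[i+1])-r(a[i])+np.array(dc)/n)/.03; print("tx %.3f ty %.3f tz %.3f wx %.4f wy %.4f"%(d[0]*.9806,-d[0]*.1962,d[1],-.1962*w,-.9806*w))
E
python3 -c "
from h import *
sc(); arc(0,24,8); print(); arc(24,48,8)"
```

```text
t 13.85 p [0.5468 0.0415 0.2377] z [ 0.  0. -1.] yaw_y 78.76 F [-0.46 -0.24 -1.85] M [-0.   -0.04  0.01] open 0.123 ff 49.9 q [ 0.1   0.62 -0.42  1.8   0.34  0.79  0.88]
TCP xb -0.0848 yb 0.0254  Fx -0.41 Fy -0.32
tx 0.020 ty -0.004 tz -0.159 wx -0.0098 wy -0.0490
tx 0.028 ty -0.006 tz -0.158 wx -0.0098 wy -0.0490
tx 0.036 ty -0.007 tz -0.156 wx -0.0098 wy -0.0490
tx 0.044 ty -0.009 tz -0.154 wx -0.0098 wy -0.0490
tx 0.052 ty -0.010 tz -0.152 wx -0.0098 wy -0.0490
tx 0.060 ty -0.012 tz -0.149 wx -0.0098 wy -0.0490
tx 0.067 ty -0.013 tz -0.145 wx -0.0098 wy -0.0490
tx 0.074 ty -0.015 tz -0.141 wx -0.0098 wy -0.0490

tx 0.082 ty -0.016 tz -0.137 wx -0.0098 wy -0.0490
tx 0.089 ty -0.018 tz -0.133 wx -0.0098 wy -0.0490
tx 0.095 ty -0.019 tz -0.128 wx -0.0098 wy -0.0490
tx 0.102 ty -0.020 tz -0.123 wx -0.0098 wy -0.0490
tx 0.108 ty -0.022 tz -0.117 wx -0.0098 wy -0.0490
tx 0.114 ty -0.023 tz -0.111 wx -0.0098 wy -0.0490
tx 0.119 ty -0.024 tz -0.105 wx -0.0098 wy -0.0490
tx 0.124 ty -0.025 tz -0.098 wx -0.0098 wy -0.0490
```

Request:
drive_tool(
  targets=[
    {"tx": 0.02, "ty": -0.004, "tz": -0.159, "wx": -0.0098, "wy": -0.049, "wz": 0, "claw": -1},
    {"tx": 0.028, "ty": -0.006, "tz": -0.158, "wx": -0.0098, "wy": -0.049, "wz": 0, "claw": -1},
    {"tx": 0.036, "ty": -0.007, "tz": -0.156, "wx": -0.0098, "wy": -0.049, "wz": 0, "claw": -1},
    {"tx": 0.044, "ty": -0.009, "tz": -0.154, "wx": -0.0098, "wy": -0.049, "wz": 0, "claw": -1},
    {"tx": 0.052, "ty": -0.01, "tz": -0.152, "wx": -0.0098, "wy": -0.049, "wz": 0, "claw": -1},
    {"tx": 0.06, "ty": -0.012, "tz": -0.149, "wx": -0.0098, "wy": -0.049, "wz": 0, "claw": -1},
    {"tx": 0.067, "ty": -0.013, "tz": -0.145, "wx": -0.0098, "wy": -0.049, "wz": 0, "claw": -1},
    {"tx": 0.074, "ty": -0.015, "tz": -0.141, "wx": -0.0098, "wy": -0.049, "wz": 0, "claw": -1},
  ],
)

```text
clock: 14.65
tool_pos: [0.5523, 0.0378, 0.2031]
eef_rot: [0.096, 0.978, -0.024, 0.182]
contact_force: [-1.0, -0.7, -1.0]
opening: 0.119
finger_force: 49.9
```

```bash
python3 -c "
from h import *
sc()"
```

```text
t 14.65 p [0.5523 0.0378 0.2031] z [ 0.352 -0.083 -0.933] yaw_y 78.66 F [-0.97 -0.71 -1.  ] M [0.03 0.43 0.02] open 0.119 ff 49.9 q [-0.33  0.59  0.13  2.17  1.    0.11  0.16]
TCP xb -0.0787 yb 0.0228  Fx -0.81 Fy -0.89
```

Request:
drive_tool(
  targets=[
    {"tx": 0, "ty": 0, "tz": 0, "wx": 0, "wy": 0, "wz": 0, "claw": -1},
    {"tx": 0, "ty": 0, "tz": 0, "wx": 0, "wy": 0, "wz": 0, "claw": -1},
    {"tx": 0.04, "ty": -0.008, "tz": -0.07, "wx": -0.0049, "wy": -0.0245, "wz": 0, "claw": -1},
    {"tx": 0.04, "ty": -0.008, "tz": -0.07, "wx": -0.0049, "wy": -0.0245, "wz": 0, "claw": -1},
    {"tx": 0.04, "ty": -0.008, "tz": -0.07, "wx": -0.0049, "wy": -0.0245, "wz": 0, "claw": -1},
    {"tx": 0.04, "ty": -0.008, "tz": -0.07, "wx": -0.0049, "wy": -0.0245, "wz": 0, "claw": -1},
    {"tx": 0, "ty": 0, "tz": 0, "wx": 0, "wy": 0, "wz": 0, "claw": -1},
    {"tx": 0, "ty": 0, "tz": 0, "wx": 0, "wy": 0, "wz": 0, "claw": -1},
  ],
)

```text
clock: 15.45
tool_pos: [0.5559, 0.0337, 0.1969]
eef_rot: [0.098, 0.972, -0.031, 0.212]
contact_force: [4.5, 1.3, 0.9]
opening: 0.125
finger_force: 50.0
```

```bash
python3 -c "
from h import *
s,R=sc()
ex=np.array([.9806,-.1962,0]);print('crown',s['tool_pos']+R@np.array([0,0,-.0092])+ (-R[:,0]*.0915 if R[0,0]<0 else R[:,0]*.0915))"
```

```text
t 15.45 p [0.5559 0.0337 0.1969] z [ 0.406 -0.101 -0.908] yaw_y 78.27 F [4.48 1.29 0.89] M [ 0.18 -0.73  0.32] open 0.125 ff 50.0 q [-0.23  0.6  -0.04  2.21  1.8   0.23 -0.65]
TCP xb -0.0744 yb 0.0195  Fx 4.14 Fy 2.14
crown [0.63369173 0.01844105 0.24351788]
```

Request:
drive_tool(
  targets=[
    {"tx": 0.025, "ty": 0.037, "tz": 0.02, "wx": 0, "wy": 0, "wz": 0, "claw": -1},
    {"tx": 0.025, "ty": 0.037, "tz": 0.02, "wx": 0, "wy": 0, "wz": 0, "claw": -1},
    {"tx": 0.025, "ty": 0.037, "tz": 0.02, "wx": 0, "wy": 0, "wz": 0, "claw": -1},
    {"tx": 0.025, "ty": 0.037, "tz": 0.02, "wx": 0, "wy": 0, "wz": 0, "claw": -1},
    {"tx": 0, "ty": 0, "tz": 0, "wx": 0, "wy": 0, "wz": 0, "claw": -1},
    {"tx": 0, "ty": 0, "tz": 0, "wx": 0, "wy": 0, "wz": 0, "claw": -1},
    {"tx": 0, "ty": 0, "tz": 0, "wx": 0, "wy": 0, "wz": 0, "claw": -1},
    {"tx": 0, "ty": 0, "tz": 0, "wx": 0, "wy": 0, "wz": 0, "claw": -1},
  ],
)

```text
clock: 16.25
tool_pos: [0.556, 0.0383, 0.1977]
eef_rot: [0.097, 0.972, -0.031, 0.21]
contact_force: [-0.4, -0.5, -1.7]
opening: 0.126
finger_force: 49.9
```

```bash
cat >> h.py <<'E'
def cr():
    s,R=sc(); c=s["tool_pos"]-R[:,2]*.0092-R[:,0]*.0915-R[:,1]*0; d=c[:2]-[.625,0]
    print("theta %.1f crown xb %.4f yb %.4f(hook .0254) zb %.4f; yaw err %.2f roll %.3f"%(np.degrees(np.arcsin(np.hypot(*R[:2,2]))),d@[.9806,-.1962],d@[.1962,.9806],c[2]-.338,np.degrees(np.arctan2(R[1,1],R[0,1]))-78.7,R[2,1]))
E
python3 -c "
from h import *
cr()"
```

```text
t 16.25 p [0.556  0.0383 0.1977] z [ 0.402 -0.102 -0.91 ] yaw_y 78.33 F [-0.42 -0.48 -1.67] M [0.14 0.43 0.06] open 0.126 ff 49.9 q [-0.27  0.6  -0.    2.21  1.76  0.21 -0.62]
TCP xb -0.0752 yb 0.0240  Fx -0.32 Fy -0.56
theta 24.5 crown xb 0.0043 yb 0.0245(hook .0254) zb -0.0941; yaw err -0.37 roll -0.020
```

```bash
python3 -c "
from h import *
arc(24.5,36.5,6,dc=(.002,.003)); print(); arc(36.5,54.5,8)"
```

```text
tx 0.065 ty -0.013 tz -0.075 wx -0.0065 wy -0.0327
tx 0.068 ty -0.014 tz -0.073 wx -0.0065 wy -0.0327
tx 0.071 ty -0.014 tz -0.071 wx -0.0065 wy -0.0327
tx 0.074 ty -0.015 tz -0.069 wx -0.0065 wy -0.0327
tx 0.077 ty -0.015 tz -0.066 wx -0.0065 wy -0.0327
tx 0.080 ty -0.016 tz -0.064 wx -0.0065 wy -0.0327

tx 0.081 ty -0.016 tz -0.088 wx -0.0074 wy -0.0368
tx 0.084 ty -0.017 tz -0.084 wx -0.0074 wy -0.0368
tx 0.088 ty -0.018 tz -0.081 wx -0.0074 wy -0.0368
tx 0.091 ty -0.018 tz -0.077 wx -0.0074 wy -0.0368
tx 0.093 ty -0.019 tz -0.073 wx -0.0074 wy -0.0368
tx 0.096 ty -0.019 tz -0.070 wx -0.0074 wy -0.0368
tx 0.099 ty -0.020 tz -0.066 wx -0.0074 wy -0.0368
tx 0.101 ty -0.020 tz -0.062 wx -0.0074 wy -0.0368
```

Request:
drive_tool(
  targets=[
    {"tx": 0.065, "ty": -0.008, "tz": -0.075, "wx": -0.0035, "wy": -0.033, "wz": 0.001, "claw": -1},
    {"tx": 0.068, "ty": -0.009, "tz": -0.073, "wx": -0.0035, "wy": -0.033, "wz": 0.001, "claw": -1},
    {"tx": 0.071, "ty": -0.009, "tz": -0.071, "wx": -0.0035, "wy": -0.033, "wz": 0.001, "claw": -1},
    {"tx": 0.074, "ty": -0.01, "tz": -0.069, "wx": -0.0035, "wy": -0.033, "wz": 0.001, "claw": -1},
    {"tx": 0.077, "ty": -0.01, "tz": -0.066, "wx": -0.0035, "wy": -0.033, "wz": 0.001, "claw": -1},
    {"tx": 0.08, "ty": -0.011, "tz": -0.064, "wx": -0.0035, "wy": -0.033, "wz": 0.001, "claw": -1},
    {"tx": 0, "ty": 0, "tz": 0, "wx": 0, "wy": 0, "wz": 0, "claw": -1},
    {"tx": 0, "ty": 0, "tz": 0, "wx": 0, "wy": 0, "wz": 0, "claw": -1},
  ],
)

```text
clock: 17.05
tool_pos: [0.5693, 0.0364, 0.1851]
eef_rot: [0.095, 0.945, -0.031, 0.31]
contact_force: [0.7, 0.1, -1.6]
opening: 0.122
finger_force: 49.9
```

```bash
python3 -c "
from h import *
cr()"
```

```text
t 17.05 p [0.5693 0.0364 0.1851] z [ 0.581 -0.118 -0.806] yaw_y 78.55 F [ 0.69  0.07 -1.55] M [ 0.14  0.66 -0.03] open 0.122 ff 49.9 q [-0.07  0.7  -0.38  2.35  2.25  0.7  -1.13]
TCP xb -0.0618 yb 0.0248  Fx 0.66 Fy 0.21
theta 36.3 crown xb 0.0065 yb 0.0247(hook .0254) zb -0.0912; yaw err -0.15 roll -0.001
```

Excellent. The wrist has flipped and it's tracking well. Next 18°.

Request:
drive_tool(
  targets=[
    {"tx": 0.081, "ty": -0.015, "tz": -0.088, "wx": -0.0074, "wy": -0.0368, "wz": 0, "claw": -1},
    {"tx": 0.084, "ty": -0.016, "tz": -0.084, "wx": -0.0074, "wy": -0.0368, "wz": 0, "claw": -1},
    {"tx": 0.088, "ty": -0.017, "tz": -0.081, "wx": -0.0074, "wy": -0.0368, "wz": 0, "claw": -1},
    {"tx": 0.091, "ty": -0.017, "tz": -0.077, "wx": -0.0074, "wy": -0.0368, "wz": 0, "claw": -1},
    {"tx": 0.093, "ty": -0.018, "tz": -0.073, "wx": -0.0074, "wy": -0.0368, "wz": 0, "claw": -1},
    {"tx": 0.096, "ty": -0.018, "tz": -0.07, "wx": -0.0074, "wy": -0.0368, "wz": 0, "claw": -1},
    {"tx": 0.099, "ty": -0.019, "tz": -0.066, "wx": -0.0074, "wy": -0.0368, "wz": 0, "claw": -1},
    {"tx": 0.101, "ty": -0.019, "tz": -0.062, "wx": -0.0074, "wy": -0.0368, "wz": 0, "claw": -1},
  ],
)

```text
clock: 17.85
tool_pos: [0.5922, 0.0323, 0.1677]
eef_rot: [0.089, 0.884, -0.046, 0.456]
contact_force: [-0.5, -0.6, -1.6]
opening: 0.125
finger_force: 49.9
```

```bash
python3 -c "
from h import *
cr()
from plant import vision
c=[vision.snapshot(n) for n in('scene','top')]
a=cv2.resize(c[0]['image'][110:260,290:470],(400,333),interpolation=2)
b=cv2.resize(c[1]['image'][100:200,180:300],(400,333),interpolation=2)
cv2.imwrite('pics/g3.png',np.hstack([a,b]))
arc(54,72,8)"
```

```text
t 17.85 p [0.5922 0.0323 0.1677] z [ 0.798 -0.162 -0.58 ] yaw_y 78.53 F [-0.48 -0.64 -1.57] M [0.25 0.97 0.02] open 0.125 ff 49.9 q [-0.12  0.95 -0.43  2.51  2.46  1.38 -1.45]
TCP xb -0.0385 yb 0.0253  Fx -0.34 Fy -0.72
theta 54.6 crown xb 0.0070 yb 0.0252(hook .0254) zb -0.0904; yaw err -0.17 roll -0.000
tx 0.103 ty -0.021 tz -0.059 wx -0.0074 wy -0.0368
tx 0.105 ty -0.021 tz -0.054 wx -0.0074 wy -0.0368
tx 0.107 ty -0.021 tz -0.050 wx -0.0074 wy -0.0368
tx 0.109 ty -0.022 tz -0.046 wx -0.0074 wy -0.0368
tx 0.111 ty -0.022 tz -0.041 wx -0.0074 wy -0.0368
tx 0.112 ty -0.022 tz -0.037 wx -0.0074 wy -0.0368
tx 0.114 ty -0.023 tz -0.032 wx -0.0074 wy -0.0368
tx 0.115 ty -0.023 tz -0.028 wx -0.0074 wy -0.0368
```

View pics/g3.png

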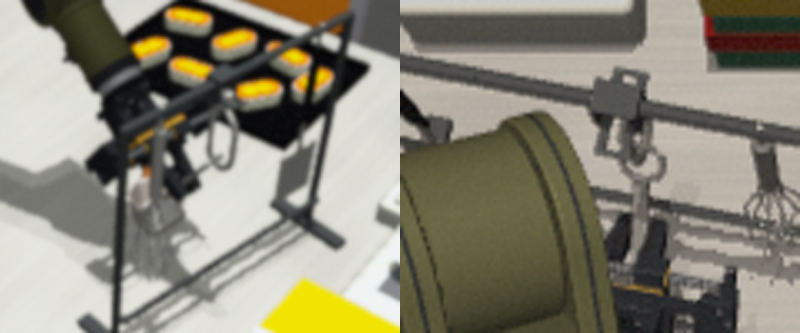

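The top crop shows the ring threaded on the hook at (640,155), with the handle dipping towards the robot. Continuing to about 70°.

Request:
drive_tool(
  targets=[
    {"tx": 0.092, "ty": -0.018, "tz": -0.052, "wx": -0.0065, "wy": -0.0327, "wz": 0, "claw": -1},
    {"tx": 0.093, "ty": -0.019, "tz": -0.048, "wx": -0.0065, "wy": -0.0327, "wz": 0, "claw": -1},
    {"tx": 0.095, "ty": -0.019, "tz": -0.045, "wx": -0.0065, "wy": -0.0327, "wz": 0, "claw": -1},
    {"tx": 0.097, "ty": -0.019, "tz": -0.041, "wx": -0.0065, "wy": -0.0327, "wz": 0, "claw": -1},
    {"tx": 0.098, "ty": -0.02, "tz": -0.037, "wx": -0.0065, "wy": -0.0327, "wz": 0, "claw": -1},
    {"tx": 0.1, "ty": -0.02, "tz": -0.033, "wx": -0.0065, "wy": -0.0327, "wz": 0, "claw": -1},
    {"tx": 0.101, "ty": -0.02, "tz": -0.029, "wx": -0.0065, "wy": -0.0327, "wz": 0, "claw": -1},
    {"tx": 0, "ty": 0, "tz": 0, "wx": 0, "wy": 0, "wz": 0, "claw": -1},
  ],
)

```text
clock: 18.75
tool_pos: [0.6122, 0.0283, 0.158]
eef_rot: [0.083, 0.823, -0.056, 0.559]
contact_force: [-0.1, 0.1, -1.4]
opening: 0.125
finger_force: 49.9
```

```bash
python3 -c "
from h import *
cr()"
```

```text
t 18.75 p [0.6122 0.0283 0.158 ] z [ 0.911 -0.185 -0.368] yaw_y 78.52 F [-0.11  0.11 -1.42] M [ 0.29  1.17 -0.06] open 0.125 ff 49.9 q [-0.18  1.18 -0.38  2.53  2.52  1.83 -1.58]
TCP xb -0.0181 yb 0.0252  Fx -0.13 Fy 0.09
theta 68.4 crown xb 0.0071 yb 0.0252(hook .0254) zb -0.0915; yaw err -0.18 roll -0.000
```

Request:
drive_tool(
  targets=[
    {"tx": 0.041, "ty": -0.008, "tz": -0.03, "wx": -0.0026, "wy": -0.0131, "wz": 0, "claw": -1},
    {"tx": 0.041, "ty": -0.008, "tz": -0.03, "wx": -0.0026, "wy": -0.0131, "wz": 0, "claw": -1},
    {"tx": 0.041, "ty": -0.008, "tz": -0.03, "wx": -0.0026, "wy": -0.0131, "wz": 0, "claw": -1},
    {"tx": 0.041, "ty": -0.008, "tz": -0.03, "wx": -0.0026, "wy": -0.0131, "wz": 0, "claw": -1},
    {"tx": 0.041, "ty": -0.008, "tz": -0.03, "wx": -0.0026, "wy": -0.0131, "wz": 0, "claw": -1},
    {"tx": 0, "ty": 0, "tz": 0, "wx": 0, "wy": 0, "wz": 0, "claw": -1},
    {"tx": 0, "ty": 0, "tz": 0, "wx": 0, "wy": 0, "wz": 0, "claw": -1},
    {"tx": 0, "ty": 0, "tz": 0, "wx": 0, "wy": 0, "wz": 0, "claw": -1},
  ],
)

```text
clock: 19.55
tool_pos: [0.618, 0.0272, 0.1544]
eef_rot: [0.081, 0.803, -0.058, 0.588]
contact_force: [0.0, 1.3, -2.0]
opening: 0.123
finger_force: 49.9
```

```bash
python3 -c "
from h import *
cr()"
```

```text
t 19.55 p [0.618  0.0272 0.1544] z [ 0.935 -0.188 -0.301] yaw_y 78.58 F [ 0.01  1.3  -2.03] M [ 0.32  1.18 -0.01] open 0.123 ff 49.9 q [-0.19  1.25 -0.36  2.52  2.53  1.95 -1.61]
TCP xb -0.0122 yb 0.0252  Fx -0.25 Fy 1.28
theta 72.5 crown xb 0.0066 yb 0.0251(hook .0254) zb -0.0935; yaw err -0.12 roll 0.001
```

Request:
drive_tool(
  force=5,
  targets=[
    {"tx": 0, "ty": 0, "tz": -0.03, "wx": 0, "wy": 0, "wz": 0, "claw": -1},
    {"tx": 0, "ty": 0, "tz": 0, "wx": 0, "wy": 0, "wz": 0, "claw": -1},
    {"tx": 0, "ty": 0, "tz": 0, "wx": 0, "wy": 0, "wz": 0, "claw": -1},
    {"tx": 0, "ty": 0, "tz": 0, "wx": 0, "wy": 0, "wz": 0, "claw": -0.6},
    {"tx": 0, "ty": 0, "tz": 0, "wx": 0, "wy": 0, "wz": 0, "claw": -0.5},
    {"tx": 0, "ty": 0, "tz": 0, "wx": 0, "wy": 0, "wz": 0, "claw": -0.5},
    {"tx": 0, "ty": 0, "tz": 0, "wx": 0, "wy": 0, "wz": 0, "claw": -0.5},
    {"tx": 0, "ty": 0, "tz": 0, "wx": 0, "wy": 0, "wz": 0, "claw": -0.4},
  ],
)

```text
clock: 20.35
tool_pos: [0.6181, 0.0271, 0.1536]
eef_rot: [0.081, 0.803, -0.058, 0.588]
contact_force: [-0.6, 0.8, -0.8]
opening: 0.296
finger_force: 0.0
```

```bash
python3 -c "
from h import *
cr()
from plant import vision
c=[vision.snapshot(n) for n in('scene','top')]
a=cv2.resize(c[0]['image'][110:260,290:470],(400,333),interpolation=2)
b=cv2.resize(c[1]['image'][100:200,180:300],(400,333),interpolation=2)
cv2.imwrite('pics/g4.png',np.hstack([a,b]))"
```

```text
t 20.35 p [0.6181 0.0271 0.1536] z [ 0.935 -0.189 -0.301] yaw_y 78.57 F [-0.64  0.79 -0.79] M [ 0.21  0.92 -0.02] open 0.296 ff 0.0 q [-0.19  1.25 -0.36  2.52  2.53  1.95 -1.61]
TCP xb -0.0121 yb 0.0253  Fx -0.78 Fy 0.65
theta 72.5 crown xb 0.0067 yb 0.0251(hook .0254) zb -0.0944; yaw err -0.13 roll 0.001
```

View pics/g4.png

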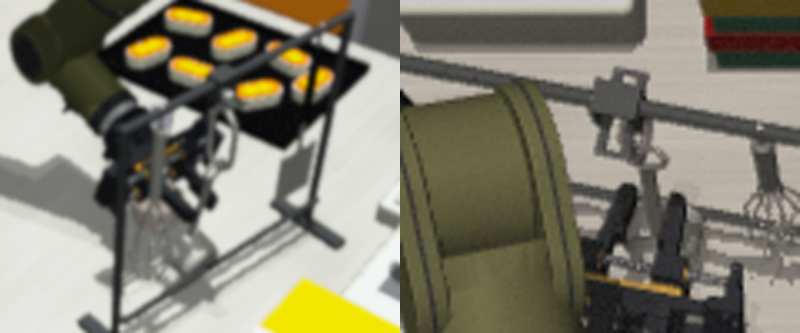

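The cup is released and hanging by its ring between the open fingers, with the handle at crop (650,195). Backing straight out along the tool axis.

Request:
drive_tool(
  targets=[
    {"tx": 0, "ty": 0, "tz": 0, "wx": 0, "wy": 0, "wz": 0, "claw": -0.2},
    {"tx": 0, "ty": 0, "tz": 0, "wx": 0, "wy": 0, "wz": 0, "claw": -0.2},
    {"tx": -0.15, "ty": 0.03, "tz": 0.05, "wx": 0, "wy": 0, "wz": 0, "claw": -0.2},
    {"tx": -0.3, "ty": 0.06, "tz": 0.1, "wx": 0, "wy": 0, "wz": 0, "claw": -0.2},
    {"tx": -0.3, "ty": 0.06, "tz": 0.1, "wx": 0, "wy": 0, "wz": 0, "claw": -0.2},
    {"tx": -0.3, "ty": 0.06, "tz": 0.1, "wx": 0, "wy": 0, "wz": 0, "claw": -0.2},
    {"tx": -0.3, "ty": 0.06, "tz": 0.1, "wx": 0, "wy": 0, "wz": 0, "claw": -0.2},
    {"tx": -0.3, "ty": 0.06, "tz": 0.1, "wx": 0, "wy": 0, "wz": 0, "claw": -0.2},
  ],
)

```text
clock: 21.25
tool_pos: [0.5964, 0.0465, 0.1641]
eef_rot: [0.084, 0.802, -0.064, 0.587]
contact_force: [1.2, -0.2, -0.4]
opening: 0.402
finger_force: 0.0
```

```bash
python3 -c "
from h import *
cr()"
```

```text
t 21.25 p [0.5964 0.0465 0.1641] z [ 0.932 -0.201 -0.302] yaw_y 77.89 F [ 1.21 -0.22 -0.36] M [ 0.15  0.96 -0.02] open 0.402 ff 0.0 q [-0.15  1.28 -0.59  2.56  2.4   2.09 -1.51]
TCP xb -0.0371 yb 0.0400  Fx 1.23 Fy 0.02
theta 72.4 crown xb -0.0183 yb 0.0400(hook .0254) zb -0.0839; yaw err -0.81 roll -0.004
```

The arm is at its fold limits (j4, j6), but the fingertips are past the handle. I'll pitch the tool back while retreating.

Request:
drive_tool(
  targets=[
    {"tx": -0.1, "ty": 0.02, "tz": 0, "wx": 0.008, "wy": 0.04, "wz": 0, "claw": -0.2},
    {"tx": -0.15, "ty": 0.03, "tz": 0, "wx": 0.01, "wy": 0.05, "wz": 0, "claw": -0.2},
    {"tx": -0.2, "ty": 0.04, "tz": 0.03, "wx": 0.01, "wy": 0.05, "wz": 0, "claw": -0.2},
    {"tx": -0.2, "ty": 0.04, "tz": 0.03, "wx": 0.01, "wy": 0.05, "wz": 0, "claw": -0.2},
    {"tx": -0.2, "ty": 0.04, "tz": 0.03, "wx": 0.01, "wy": 0.05, "wz": 0, "claw": -0.2},
    {"tx": -0.2, "ty": 0.04, "tz": 0.03, "wx": 0.01, "wy": 0.05, "wz": 0, "claw": -0.2},
    {"tx": -0.2, "ty": 0.04, "tz": 0.03, "wx": 0.01, "wy": 0.05, "wz": 0, "claw": -0.2},
    {"tx": -0.2, "ty": 0.04, "tz": 0.03, "wx": 0.01, "wy": 0.05, "wz": 0, "claw": -0.2},
  ],
)

```text
clock: 22.05
tool_pos: [0.5535, 0.0556, 0.1686]
eef_rot: [0.093, 0.908, -0.048, 0.407]
contact_force: [0.3, -0.5, 0.1]
opening: 0.403
finger_force: 0.0
```

```bash
python3 -c "
from h import *
cr()"
```

```text
t 22.05 p [0.5535 0.0556 0.1686] z [ 0.73  -0.162 -0.664] yaw_y 78.04 F [ 0.25 -0.51  0.09] M [0.16 0.72 0.07] open 0.403 ff 0.0 q [ 0.18  1.15 -1.23  2.52  2.06  1.74 -0.99]
TCP xb -0.0810 yb 0.0405  Fx 0.35 Fy -0.45
theta 48.4 crown xb -0.0271 yb 0.0407(hook .0254) zb -0.0949; yaw err -0.66 roll -0.011
```

Request:
drive_tool(
  targets=[
    {"tx": -0.25, "ty": 0.05, "tz": 0.1, "wx": 0.006, "wy": 0.03, "wz": 0, "claw": -0.2},
    {"tx": -0.25, "ty": 0.05, "tz": 0.1, "wx": 0.006, "wy": 0.03, "wz": 0, "claw": -0.2},
    {"tx": -0.25, "ty": 0.05, "tz": 0.1, "wx": 0.006, "wy": 0.03, "wz": 0, "claw": -0.2},
    {"tx": -0.25, "ty": 0.05, "tz": 0.1, "wx": 0.006, "wy": 0.03, "wz": 0, "claw": -0.2},
    {"tx": -0.25, "ty": 0.05, "tz": 0.1, "wx": 0.006, "wy": 0.03, "wz": 0, "claw": -0.2},
    {"tx": 0, "ty": 0, "tz": 0, "wx": 0, "wy": 0, "wz": 0, "claw": -0.2},
    {"tx": 0, "ty": 0, "tz": 0, "wx": 0, "wy": 0, "wz": 0, "claw": -0.2},
    {"tx": 0, "ty": 0, "tz": 0, "wx": 0, "wy": 0, "wz": 0, "claw": -0.2},
  ],
)

```text
clock: 22.85
tool_pos: [0.5166, 0.0628, 0.1831]
eef_rot: [0.096, 0.937, -0.04, 0.334]
contact_force: [0.9, -0.7, 0.1]
opening: 0.399
finger_force: 0.0
```

Request:
drive_tool(
  targets=[
    {"tx": 0, "ty": 0, "tz": 0, "wx": 0, "wy": 0, "wz": 0, "claw": -0.2},
    {"tx": 0, "ty": 0, "tz": 0, "wx": 0, "wy": 0, "wz": 0, "claw": -0.2},
    {"tx": 0, "ty": 0, "tz": 0, "wx": 0, "wy": 0, "wz": 0, "claw": -0.2},
    {"tx": 0, "ty": 0, "tz": 0, "wx": 0, "wy": 0, "wz": 0, "claw": -0.2},
    {"tx": 0, "ty": 0, "tz": 0, "wx": 0, "wy": 0, "wz": 0, "claw": -0.2},
    {"tx": 0, "ty": 0, "tz": 0, "wx": 0, "wy": 0, "wz": 0, "claw": -0.2},
    {"tx": 0, "ty": 0, "tz": 0, "wx": 0, "wy": 0, "wz": 0, "claw": -0.2},
    {"tx": 0, "ty": 0, "tz": 0, "wx": 0, "wy": 0, "wz": 0, "claw": -0.2},
  ],
)

```text
clock: 23.65
tool_pos: [0.5168, 0.0629, 0.1835]
eef_rot: [0.096, 0.937, -0.04, 0.334]
contact_force: [0.3, 0.6, 0.5]
opening: 0.4
finger_force: 0.0
```

```bash
python3 -c "
from h import *
cr()
from plant import vision
c=[vision.snapshot(n) for n in('scene','top')]
a=cv2.resize(c[0]['image'][110:260,290:470],(400,333),interpolation=2)
b=cv2.resize(c[1]['image'][100:200,180:300],(400,333),interpolation=2)
cv2.imwrite('pics/g5.png',np.hstack([a,b]))
c2=[vision.snapshot(n)['image'].astype(int) for n in('scene','top')]
print([np.abs(x-y['image'])[100:200,200:300].mean() for x,y in zip(c2,c)])"
```

```text
t 23.65 p [0.5168 0.0629 0.1835] z [ 0.618 -0.139 -0.774] yaw_y 78.07 F [0.32 0.56 0.47] M [ 0.14  0.58 -0.  ] open 0.4 ff 0.0 q [ 0.24  1.04 -1.35  2.49  1.85  1.56 -0.91]
TCP xb -0.1185 yb 0.0404  Fx 0.21 Fy 0.61
theta 39.3 crown xb -0.0534 yb 0.0404(hook .0254) zb -0.0894; yaw err -0.63 roll -0.010
[np.float64(0.6919666666666666), np.float64(1.5254666666666667)]
```

View pics/g5.png

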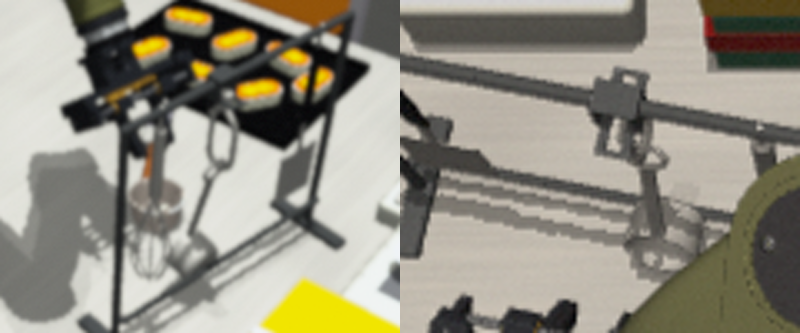

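The cup hangs by its ring in the hook, with its bowl at the lower rail and the fingers clear. The arm's elbow shows at the right of the top crop, so I'll check its clearance and that the cup is still.

```bash
python3 -c "
from h import *
from plant import vision
k=vision.snapshot('top'); z0=load('top0')
for u,v in((292,172),(275,180),(285,165),(257,150),(255,158),(260,172)): print((u,v),np.round(dep(k,u,v),3))
Z=k['range_z']; rr=[dep(k,u,v) for u in range(265,320) for v in range(130,200)]; rr=np.array(rr); a=rr[rr[:,2]>.40]; print('arm over rack: n',len(a), a[:,2].min() if len(a) else 0, a[:,0].max() if len(a) else 0)
a2=vision.snapshot('top')['image'].astype(int); print(np.abs(a2-k['image'])[130:190,240:275].mean(), np.abs(a2-k['image'])[20:60,100:150].mean())
sm=z0['image'].astype(int); d=np.abs(sm-k['image']).max(2)>60; d[:,:300]=0; print('changed boxes', cv2.connectedComponentsWithStats(d.astype(np.uint8))[2][1:][lambda s: s[:,4]>25] if 0 else [tuple(x) for x in cv2.connectedComponentsWithStats(d.astype(np.uint8))[2][1:] if x[4]>25])"
```

```text
(292, 172) [ 0.458 -0.097  0.668]
(275, 180) [ 0.457 -0.068  0.621]
(285, 165) [ 0.469 -0.087  0.668]
(257, 150) [0.628 0.012 0.215]
(255, 158) [0.619 0.022 0.175]
(260, 172) [0.615 0.024 0.042]
arm over rack: n 2503 0.6025362000903467 0.5284314449652191
1.4123809523809523 1.2315
changed boxes [(np.int32(300), np.int32(138), np.int32(54), np.int32(219), np.int32(5332)), (np.int32(300), np.int32(145), np.int32(11), np.int32(25), np.int32(229)), (np.int32(300), np.int32(176), np.int32(9), np.int32(6), np.int32(35))]
```

The elbow is far above the rack at z≥0.6, the cup is still, and nothing else moved. Handing in.

```bash
python3 -c "
from plant import workorder
print(workorder.finish_job())"
```

```text
the job is handed in; nothing more can be done
None
```

The larger measuring cup hangs bowl down by its ring inside the snap hook. I judged the gate shut from the pressing force vanishing at release; it pressed with about 10 N at most, the arm is clear, nothing else was seen to move, and I handed the job in at about 24 s (no verdict returned).

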